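Shut and lock the pizza topping box

ROBOT

A 6-joint arm with a two-finger parallel gripper is mounted at the origin on the work surface. World frame = base frame: x ahead of the robot, y to its left, z up, the work surface at z = 0. Lengths are in mm, angles in rad, forces in N, time in s.
With the tool pointing down it reaches from about 250 to 725 mm from the base axis. Payload 4 kg.
Tool frame: the origin (TCP) lies on the centre line of the jaws, within the pads' length; the fingertips stand 14 mm ahead of it and the grasp point (between the pads) lies 5 mm behind it; z points along the fingers, y is the line along which they close (so a half turn about z gives the same grasp; the last joint's range is limited). The gripper opens to 85 mm and grips with 20 to 120 N. Pads are 22 mm wide; open, the fingers measure 114 mm over their backs; the gripper's body (76 mm by 85 mm) begins 54 mm behind the grasp point. The pads swing forward as they close: fully open they stand 13 mm farther back than shut.
Start: joints at [0, 0.241, 0.005, 1.335, 0, 1.571], TCP at [500, -0, 245.306] pointing down, gripper open.
Joint ranges: [-2.72, 2.72], [-1.05, 1.87], [-1.09, 1.28], [-1.99, 2.15], [-1.42, 1.44], [-3.14, 3.14]. Speed limits (rad/s): [2.79, 2.79, 3.14, 3.14, 3.14, 3.14].

INTERFACE

Orientations are given as a unit quaternion [x, y, z, w].
In Python, from station import manip gives the robot as it stands. The module is installed in compiled form; this text tells all that it offers.
- The arm moves only by the shell command python3 -m creep 'ROWS'. ROWS is JSON, a list of rows, each a list of 7 numbers: the shift along the tool's x, y, z in mm, then the turn, a rotation vector about the tool's x, y, z in degrees, then the closure, from 0 (fully open) to 1 (shut). A call has 1 to 20 rows; each row shifts and turns the commanded pose from where the row before left it, along the tool's axes as they then stand; what a row does not reach is not made up. A row lasts 1/8 s, in which the tool goes at most 62.5 mm and 10.7 degrees, less where a joint would pass 70% of its speed; a pose out of reach is approached as far as the arm can. A call with a gripper value outside its range is refused whole. The fingers move at their own pace and stop on an object; the grip force is fixed at half the most. Time passes only in rows, so rows that do not move let the fingers close. It gives the time, the measured TCP pose, the force, the opening and the grip force at its end, in the units of the state.
- manip.read_state(): the state, without advancing time (a new reading comes with each control period).
- manip.get_image(name): name is "scene" or "side" or "wrist"; returns a dict with "img" (400x640x3 uint8, blue, green, red), "fx", "fy", "cx", "cy" (pixels), "rvec" (rotation vector, rad) and "tvec" (3), from world to camera coordinates, as OpenCV has them. Camera axes: x right, y down, z forward; pixel columns grow to the right and rows downward; lengths in mm; the calibration is good to about 2 mm. The wrist camera is an equidistant fisheye: a pixel r from the principal point sees the ray r / f radians off the axis. A picture is of the moment at which its call begins. There is no depth.
- manip.job_done(): hands the job in; it is judged then, once.
The state is a dict: "time_s": time; "joint_pos": joint angles; "joint_vel": joint speeds; "tau": joint torques, N m; "ee_pos": TCP position; "orientation": TCP orientation; "wrist_force": force on the tool from outside, world axes, zero at the start; "wrist_torque": the same for the moment, N m; "opening": finger opening in mm; "grasp_force": force on a finger pad.
Only numpy, scipy, OpenCV 4.12 (cv2) and the standard library are available. Lean on these libraries where they do the work, as an engineer would, in place of code of your own. Each camera call takes 0.05 s, during which the arm holds its last target. There are 200 camera calls.

TASK

Push the lid of the steel topping box fully shut without slamming it, then swing the latch handle on the box's front round over the lid: it climbs a cam and must drop into the hidden low notch behind it and stay there. Feel for the notch and do not force the handle against the stop; leave everything else on the table where it stands, and take the hand away at the end.

Things in the scene. Friction and masses are not known exactly. Their poses are not given: they have to be found in the camera images.
- topping_box: Steel topping box, fixed to the table, 220 mm deep (its x), 300 wide (its y), walls 100 high. Origin: centre of its underside, on the table; +x points away from the robot (yaw within 0.25 rad), z up. The lid hinges on its far (+x) top edge. The latch stands on a bracket in front of its front (-x) wall, its upright pivot at (-165, -60) mm in this frame.
- lid (a joint): Opening angle of the lid, rad: 0 shut, starts at 0.5 to 0.9. Its stiff hinge (about 1 N m of friction, more than the lid's weight) keeps it where it is left; pushing it down takes 2 to 5 N at the front edge, anywhere on its bare face. Faster than 2.5 rad/s is slamming it.
- lid_edge (a point): Middle of the lid's free front edge, on its upper face; moves with the lid. Its x axis points along the lid to the hinge, its z out of the upper face. Lid: flat steel, 220 x 300 x 8 mm, 0.6 kg; shut, its upper face is 108.5 mm above the table. More than 40 N of push on the lid plate is forcing it.
- lid_hinge (a point): Middle of the lid's far edge on its upper face, 220 mm from lid_edge. The hinge line runs along the box's y, 8 mm under this point (through the lid's thickness). A black bar handle, 70 mm long, 35 mm off the face, is centred 90 mm to the box's +y side and 50 mm behind the front edge.
- latch_handle: The latch handle: flat steel arm (20 mm wide, 8 thick) from a 108 mm disc with a 30 mm hub, upright knob at its end. At lift 0 the tops of arm and disc are 124 mm, of the hub 136 mm above the table. Origin on the pivot, 99 mm above the table; the arm points to -y. Turning takes 2 to 12 N at the knob; more than 30 N between robot and handle is forcing it.
- latch_turn (a joint): Turn of the handle, rad, counter-clockwise from above. 0: arm points to the box's -y, along the front (parked; starts at 0 to 0.18); pi/2: to its +x, over the lid. The notch is hidden under the disc and differs from box to box: the handle seats somewhere from 0.9 to 2.05, with about 0.06 rad of play, and a hard wall right behind the notch stops it dead.
- latch_lift (a joint): Height of the handle, m, over its parked height (0, or about 0.001 under it). From somewhere between 0.3 and 1.3 rad of turn on, a ramp 0.35 rad long raises it by about 5.5 mm; it stays up for 0.2 rad, then drops steeply to -0.004 in the low notch, pulled by a spring (9 to 13 N). Turning alone raises it: push the knob sideways and let it slide up and down on the fingers.
- latch_knob (a point): Middle of the upright round knob at the end of the handle's arm: black, 24 mm diameter, 45 mm tall, 115 mm from the pivot; moves with the handle. At lift 0 this point is 146 mm and the knob's top 169 mm above the table. Its y axis points to the pivot, its z is up.
- latch_pivot (a point): Point on the latch's upright pivot axis, at the same height as latch_knob; the handle turns about it.
- mustard: Bystander: yellow squeeze bottle, 58 mm wide, 160 mm tall. Leave it where it stands.
- shaker: Bystander: small metal salt shaker, 42 mm wide, 76 mm tall, in front of the box. Leave it where it stands.
- mayo_jar: Bystander: white jar with a screw lid, 84 mm wide, 130 mm tall. Leave it where it stands.
- plate: Bystander: white dinner plate, 210 mm wide, 18 mm tall. Leave it where it stands.
- cup: Bystander: white cup, 80 mm wide, 100 mm tall. Leave it where it stands.
- bowl: Bystander: grey bowl, 150 mm wide, 60 mm tall. Leave it where it stands.
- spatula: Bystander: kitchen spatula lying flat, 240 mm long. Leave it where it stands.

How it is judged:
By the outcome, as a careful person would: the job done as asked, in the order asked, and still so for the second after the job is handed in, with the robot touching nothing.
It also fails if it takes over 64 s, if anything falls off the work surface, if the arm or the gripper's body presses on something with over 40 N, if the wrist force passes 120 N, or if a joint passes its speed limit or range.

## Working session

There is one attempt and no reset: what is moved stays moved. The work goes in short steps, Python scripts to look and compute and a shell command to move; the robot and the scene stay as the last step left them, time stands still between calls to the robot, and variables do not carry over. Pictures are saved under pics/ and viewed, at most 10 in all, crops included, and the job is handed in when it is done.

```bash
mkdir -p pics
cat > h.py <<'E'
import cv2,numpy as np
from station import manip
def cam(n):
    d=manip.get_image(n); d['R']=cv2.Rodrigues(np.array(d['rvec'],float))[0]; d['t']=np.array(d['tvec'],float).ravel(); d['n']=n; return d
def ray(d,u,v):
    x=(u-d['cx'])/d['fx'];y=(v-d['cy'])/d['fy']
    if d['n']=='wrist':
        r=np.hypot(x,y); s=np.sin(r)/r if r>1e-9 else 1; c=np.array([x*s,y*s,np.cos(r)])
    else: c=np.array([x,y,1.])
    w=d['R'].T@c; return -d['R'].T@d['t'], w/np.linalg.norm(w)
def plane(d,u,v,z):
    o,w=ray(d,u,v); return o+w*(z-o[2])/w[2]
def proj(d,p):
    c=d['R']@np.array(p,float)+d['t']
    return np.array([d['fx']*c[0]/c[2]+d['cx'],d['fy']*c[1]/c[2]+d['cy']])
def tri(*dp):
    A=np.zeros((3,3));b=np.zeros(3);L=[]
    for d,u,v in dp:
        o,w=ray(d,u,v);P=np.eye(3)-np.outer(w,w);A+=P;b+=P@o;L.append((o,P))
    x=np.linalg.solve(A,b); return x,[np.linalg.norm(P@(x-o)) for o,P in L]
E
python3 - <<'E'
from h import *
import pickle
for n in('scene','side'):
    d=cam(n);cv2.imwrite(f'pics/{n}0.png',d['img']);pickle.dump(d,open(n+'0.pkl','wb'));print(n,-d['R'].T@d['t'],d['R'][2])
print(manip.read_state())
E
```

```text
scene [1107.46291882  569.20665501 1070.23325026] [-0.42933322 -0.44735495 -0.78456774]
side [503.49917105 945.92082968 823.78961276] [ 0.05327532 -0.78168975 -0.62138786]
{'time_s': 0.1, 'joint_pos': array([ 7.63353893e-06,  2.41316814e-01,  3.87462709e-03,  1.33519515e+00,
       -1.77673794e-05,  1.57079496e+00]), 'joint_vel': array([ 1.20579757e-03, -2.78195622e-04,  2.96663205e-03, -6.82274699e-04,
        5.31975872e-05,  1.48236027e-03]), 'tau': array([-3.57412864e-04, -3.73140085e+01,  2.53010201e+01,  1.07858295e-02,
        2.43542411e-05, -2.54672034e-05]), 'ee_pos': array([ 4.99469883e+02, -1.33093354e-03,  2.44518334e+02]), 'orientation': array([ 7.07103295e-01,  7.07109668e-01, -6.57180231e-04, -6.44612720e-04]), 'wrist_force': array([-0.75085021, -0.30543442,  0.1369273 ]), 'wrist_torque': array([-0.00176077, -0.00618769, -0.02240528]), 'grasp_force': 0.0, 'opening': 85.63213979760145}
```

View pics/scene0.png

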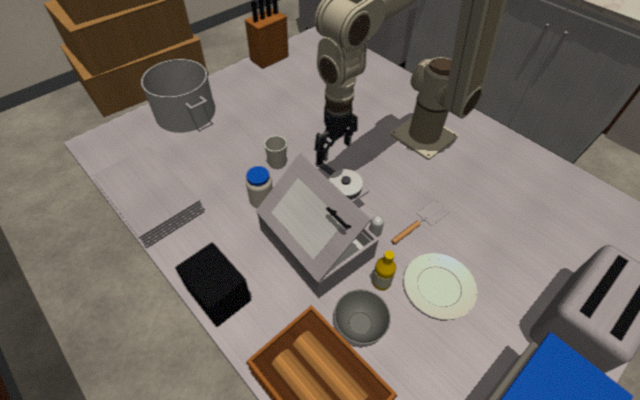

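View pics/side0.png

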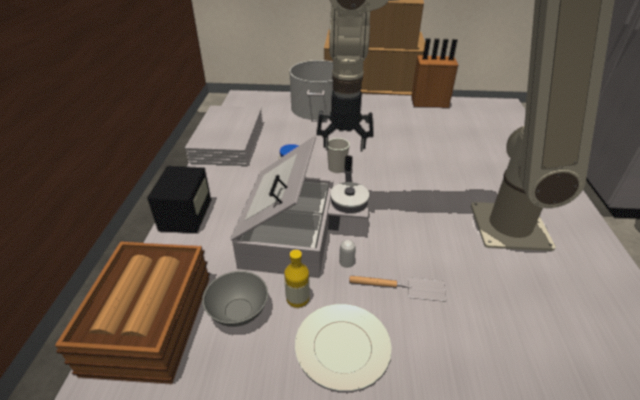

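Run:
```python
import cv2,numpy as np
a=cv2.imread('pics/scene0.png')[130:300,235:435];b=cv2.imread('pics/side0.png')[125:275,230:380]
a=cv2.resize(a,(800,680),interpolation=cv2.INTER_CUBIC)[:600];b=cv2.resize(b,(600,600),interpolation=cv2.INTER_CUBIC)
cv2.imwrite('pics/a.png',a);cv2.imwrite('pics/b.png',b)
```

```text
(no output)
```

View pics/a.png

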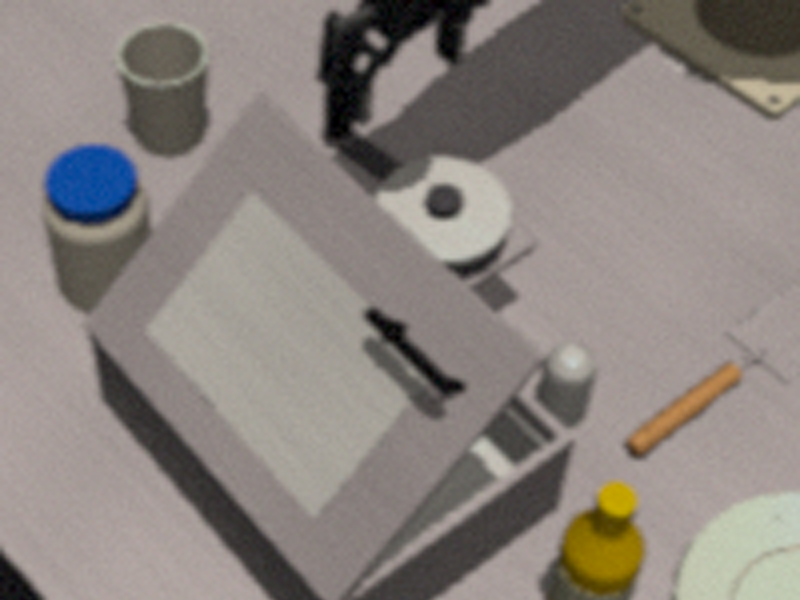

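View pics/b.png

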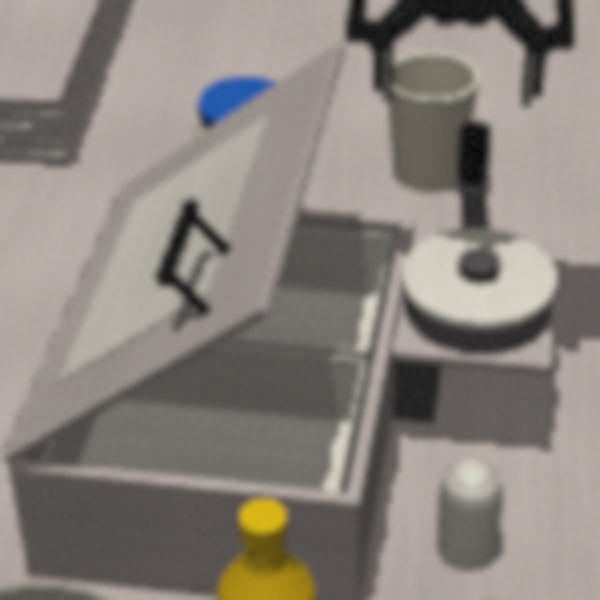

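```bash
cat > m.py <<'E'
from h import *
import pickle
S=pickle.load(open('scene0.pkl','rb'));D=pickle.load(open('side0.pkl','rb'))
s=lambda x,y:(S,235+x/4,130+y/4)
e=lambda x,y:(D,230+x/4,125+y/4)
P={}
for n,a,b in [('f-',(262,95),(343,45)),('f+',(545,350),(268,310)),('h-',(90,330),(118,195)),('h+',(335,605),(10,455)),('hub',(443,190),(478,258)),('knobtop',(345,145),(475,128)),('shaker',(572,350),(470,465)),('box+-corner',(572,440),(355,498))]:
    P[n],r=tri(s(*a),e(*b)); print(n,P[n].round(1),np.round(r,1))
y=(P['f+']-P['f-']+P['h+']-P['h-']);print('yaw',np.arctan2(-y[0],y[1]))
le=(P['f+']+P['f-'])/2;lh=(P['h+']+P['h-'])/2;v=lh-le
print(le,lh,np.linalg.norm(v),'open',np.arctan2(-v[2],np.hypot(v[0],v[1])),np.arctan2(v[1],v[0]))
print('knob from side plane 168',plane(*e(475,128),168),'shaker',plane(*e(470,465),76),plane(*s(572,350),76))
E
python3 m.py
```

```text
f- [578.6 -63.7 240.5] [2. 2.]
f+ [597.9 231.9 242.4] [0.1 0.1]
h- [749.7 -69.1 101.8] [1.1 1.1]
h+ [766.8 219.8 104. ] [3.2 3.2]
hub [476.9  30.2 133.2] [0.8 0.8]
knobtop [495.8 -56.7 162. ] [22. 22.]
shaker [479.  177.2  75.8] [0.9 0.9]
box+-corner [550.8 237.7  99.2] [3.5 3.5]
yaw -0.06226500067928111
[588.27791374  84.12636888 241.43296728] [758.23136332  75.34838139 102.87997658] 219.44967376868587 open 0.6833130062533982 -0.051603509240919804
knob from side plane 168 [482.16802644 -79.73310537 168.        ] shaker [478.51838965 176.37368152  76.        ] [479.99784742 177.93524637  76.        ]
```

```bash
python3 -m creep '[[0,0,-25,0,0,0,1],[0,0,-25,0,0,0,1],[15,25,0,0,0,0,1],[15,25,0,0,0,0,1],[15,25,0,0,0,0,1],[15,25,0,0,0,0,1],[0,24,0,0,0,0,1],[0,0,10,0,0,0,1],[0,0,10,0,0,0,1],[0,0,10,0,0,0,1],[0,0,0,0,0,0,1]]'
```

```text
time_s: 1.48
ee_pos: [622.8, 59.8, 264.3]
orientation: [0.707, 0.707, -0.001, -0.001]
wrist_force: [-0.0, -0.9, 0.1]
opening: 0.0
grasp_force: 0.0
```

```bash
python3 -m creep '[[0,0,8,0,0,0,1],[0,0,8,0,0,0,1],[0,-2,5,0,0,0,1],[0,-3,5,0,0,0,1],[0,-3,5,0,0,0,1],[0,-3,5,0,0,0,1],[0,-3,5,0,0,0,1],[0,-3,5,0,0,0,1]]'
```

```text
time_s: 2.48
ee_pos: [606.7, 60.1, 219.1]
orientation: [0.707, 0.707, 0.0, -0.0]
wrist_force: [-0.6, -0.3, 3.0]
opening: -0.1
grasp_force: 1.2
```

```bash
python3 -m creep '[[0,-3,5,0,0,0,1],[0,-3,6,0,0,0,1],[0,-3,6,0,0,0,1],[0,-2,6,0,0,0,1],[0,-2,6,0,0,0,1],[0,-2,6,0,0,0,1],[0,-2,6,0,0,0,1],[0,-2,6,0,0,0,1],[0,-2,6,0,0,0,1],[0,-1,6,0,0,0,1],[0,-1,6,0,0,0,1],[0,-1,6,0,0,0,1]]'
```

```text
time_s: 3.98
ee_pos: [582.8, 59.9, 147.8]
orientation: [0.707, 0.707, -0.0, -0.0]
wrist_force: [-0.8, 0.5, 3.5]
opening: -0.1
grasp_force: 1.0
```

```bash
python3 -m creep '[[0,-1,4,0,0,0,1],[0,-1,4,0,0,0,1],[0,0,4,0,0,0,1],[0,0,4,0,0,0,1],[0,0,3,0,0,0,1],[0,0,2,0,0,0,1],[0,0,1,0,0,0,1],[0,0,1,0,0,0,1]]'
```

```text
time_s: 4.97
ee_pos: [581.0, 59.9, 125.3]
orientation: [0.707, 0.707, -0.0, 0.0]
wrist_force: [-1.0, -0.5, 1.5]
opening: -0.1
grasp_force: 1.0
```

```bash
python3 -m creep '[[0,0,1,0,0,0,1],[0,0,1,0,0,0,1],[0,0,1,0,0,0,1],[0,0,0,0,0,0,1]]'
```

```text
time_s: 5.48
ee_pos: [581.0, 59.9, 122.6]
orientation: [0.707, 0.707, 0.0, 0.0]
wrist_force: [-2.9, -2.0, 4.4]
opening: 0.1
grasp_force: 1.9
```

```bash
python3 -m creep '[[0,0,0.5,0,0,0,1],[0,0,0.5,0,0,0,1],[0,0,0,0,0,0,1]]'
```

```text
time_s: 5.85
ee_pos: [581.1, 59.9, 122.5]
orientation: [0.707, 0.707, 0.0, 0.0]
wrist_force: [-4.8, -1.0, 8.4]
opening: 0.2
grasp_force: 4.3
```

```bash
python3 -m creep '[[0,0,1,0,0,0,1],[0,0,0,0,0,0,1],[0,0,-20,0,0,0,1],[0,0,-50,0,0,0,0.45],[-25,-30,-55,0,0,0,0.45],[-25,-35,0,0,0,0,0.45],[-30,-35,0,0,0,0,0.45],[0,0,0,0,0,0,0.45],[0,0,0,0,0,0,0.45]]'
python3 - <<'E'
from h import *
import pickle
for n in('scene','side','wrist'):
    d=cam(n);pickle.dump(d,open(n+'1.pkl','wb'))
    im=d['img']
    if n=='wrist': cv2.imwrite('pics/w1.png',im)
    else:
        x,y=proj(d,[530,20,130]); x,y=int(x),int(y)
        x0,y0=max(x-65,0),max(y-60,0);c=im[y0:y0+120,x0:x0+130]; print(n,x0,y0)
        cv2.imwrite(f'{n}c.png',cv2.resize(c,None,fx=3,fy=3,interpolation=cv2.INTER_CUBIC))
cv2.imwrite('pics/c1.png',np.hstack([cv2.imread('scenec.png'),cv2.imread('sidec.png')]))
E
```

```text
time_s: 6.98
ee_pos: [484.1, -18.1, 241.5]
orientation: [0.707, 0.707, 0.001, 0.001]
wrist_force: [0.4, -0.5, 0.5]
opening: 46.9
grasp_force: 0.0
scene 266 125
side 265 127
```

View pics/w1.png

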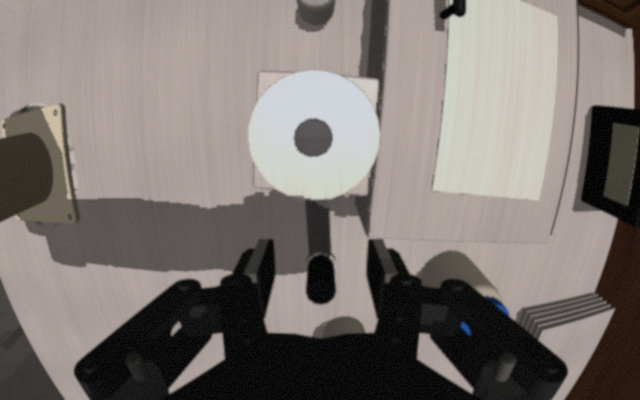

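View pics/c1.png

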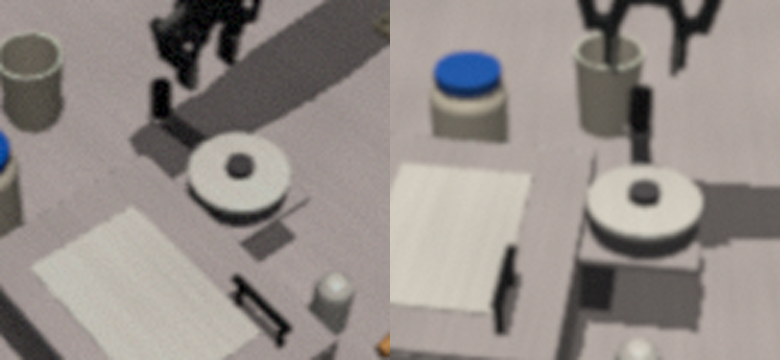

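Run:
```python
from h import *
import pickle
L=lambda n:pickle.load(open(n+'1.pkl','rb'))
S,D,W=L('scene'),L('side'),L('wrist')
s=lambda x,y:(S,266+x/3,125+y/3); e=lambda x,y:(D,265+x/3,127+y/3)
kt=tri(s(160,85),e(250,92),(W,321,291));km=tri(s(161,99),e(250,110));hb=tri(s(239,163),e(254,190),(W,313,137))
print('top',kt,'mid',km,'hub',hb)
for n,p in(('top',kt[0]),):
    a=np.arctan2(*(p-hb[0])[[1,0]]);print(a,a+np.pi/2+.055,np.linalg.norm((p-hb[0])[:2]))
print(plane(W,321,291,168),plane(W,313,137,136),plane(W,313,137,134),'lid corner -y front',plane(W,370,237,108.5),plane(W,372,75,108.5))
```

```text
top (array([484.14609518, -83.66211667, 162.12076567]), [np.float64(1.1399945769094728), np.float64(1.2811542188796756), np.float64(0.4065235495237942)]) mid (array([483.04331095, -82.65960245, 141.33659587]), [np.float64(1.466392088966815), np.float64(1.4663920889667899)]) hub (array([478.0213937 ,  32.10786992, 129.86750844]), [np.float64(1.1811427522726605), np.float64(1.550802058413724), np.float64(0.4742387147349813)])
-1.517941547978836 0.10785477881606048 115.93188415489765
[484.50307053 -79.90709851 168.        ] [478.48432838  33.01966993 136.        ] [478.43952553  32.83548594 134.        ] lid corner -y front [530.02082367 -60.60894029 108.5       ] [526.99972822  83.79767453 108.5       ]
```

```bash
python3 -m creep '[[-33,0,0,0,0,0,0.45],[-32,0,0,0,0,-3,0.45],[0,0,20,0,0,0,0.45],[0,0,25,0,0,0,0.45],[0,0,20,0,0,0,0.45],[0,0,15,0,0,0,0.45],[0,0,8,0,0,0,0.45],[0,0,8,0,0,0,0.45],[0,0,0,0,0,0,0.45]]'
```

```text
time_s: 8.25
ee_pos: [483.1, -83.1, 145.0]
orientation: [0.688, 0.725, -0.0, -0.0]
wrist_force: [-0.4, -0.1, -0.4]
opening: 47.1
grasp_force: 0.0
```

```bash
python3 -m creep '[[0,3,0,0,0,-1.5,0.45],[0,3,0,0,0,-1.5,0.45],[0,3,0,0,0,-1.5,0.45],[0,3,0,0,0,-1.5,0.45],[0,3,0,0,0,-1.5,0.45],[0,3,0,0,0,-1.5,0.45],[0,3,0,0,0,-1.5,0.45],[0,3,0,0,0,-1.5,0.45]]'
cat > st.py <<'E'
from h import *
s=manip.read_state();p=s['ee_pos'];q=s['orientation'];v=p[:2]-np.array([478,31]);R=cv2.Rodrigues(np.zeros(3))[0]
from scipy.spatial.transform import Rotation as Ro
M=Ro.from_quat(q).as_matrix();a=np.arctan2(v[1],v[0])
print('r',np.hypot(*v).round(1),'knobturn~',round(a+np.pi/2+.055-.1,3),'tangent err deg',np.degrees(np.arctan2(M[1,1],M[0,1])-a-np.pi/2).round(2),'F tool',(M.T@s['wrist_force']).round(1),'Tz',s['wrist_torque'].round(2),'j6',s['joint_pos'][5].round(2))
E
python3 st.py
```

```text
time_s: 9.25
ee_pos: [505.6, -79.8, 145.1]
orientation: [0.608, 0.794, -0.001, -0.001]
wrist_force: [-4.2, -0.3, 3.1]
opening: 46.8
grasp_force: 2.4
r 114.2 knobturn~ 0.2 tangent err deg 1.07 F tool [ 0.8 -4.1 -3.1] Tz [-0.13  1.01 -0.04] j6 1.15
```

```bash
python3 -m creep '[[0,3,0,0,0,-1.5,0.45],[0,3,0,0,0,-1.5,0.45],[0,3,0,0,0,-1.5,0.45],[0,3,0,0,0,-1.5,0.45]]'; python3 st.py;python3 -m creep '[[0,3,0,0,0,-1.5,0.45],[0,3,0,0,0,-1.5,0.45],[0,3,0,0,0,-1.5,0.45],[0,3,0,0,0,-1.5,0.45]]'; python3 st.py
```

```text
time_s: 9.75
ee_pos: [518.1, -76.2, 145.1]
orientation: [0.566, 0.825, -0.0, -0.0]
wrist_force: [-5.3, -0.9, 4.1]
opening: 47.0
grasp_force: 2.4
r 114.5 knobturn~ 0.313 tangent err deg 0.57 F tool [ 1.1 -5.3 -4.1] Tz [-0.2  1.   0. ] j6 1.06
time_s: 10.25
ee_pos: [529.6, -71.4, 145.2]
orientation: [0.522, 0.853, -0.0, 0.0]
wrist_force: [-4.7, -0.8, 2.5]
opening: 46.9
grasp_force: 2.3
r 114.7 knobturn~ 0.422 tangent err deg 0.35 F tool [ 1.4 -4.5 -2.5] Tz [-0.24  1.02 -0.02] j6 0.96
```

```bash
for i in 1; do python3 -m creep '[[0,3,0,0,0,-1.5,0.45],[0,3,0,0,0,-1.5,0.45],[0,3,0,0,0,-1.5,0.45],[0,3,0,0,0,-1.5,0.45]]'; python3 st.py;python3 -m creep '[[0,3,0,0,0,-1.5,0.45],[0,3,0,0,0,-1.5,0.45],[0,3,0,0,0,-1.5,0.45]]'; python3 st.py; done
```

```text
time_s: 10.75
ee_pos: [540.1, -65.5, 145.3]
orientation: [0.476, 0.879, -0.0, 0.0]
wrist_force: [-4.4, -1.7, 2.4]
opening: 46.8
grasp_force: 2.1
r 114.7 knobturn~ 0.526 tangent err deg 0.36 F tool [ 1.  -4.6 -2.4] Tz [-0.32  0.91 -0.07] j6 0.87
time_s: 11.12
ee_pos: [547.5, -60.4, 145.2]
orientation: [0.442, 0.897, -0.0, 0.0]
wrist_force: [-5.0, -2.8, 1.4]
opening: 46.9
grasp_force: 2.2
r 114.8 knobturn~ 0.605 tangent err deg 0.35 F tool [ 0.9 -5.7 -1.4] Tz [-0.43  0.87 -0.  ] j6 0.8
```

```bash
cat > lift.py <<'E'
from h import *
import pickle
for n in('side','scene'):
    a=pickle.load(open(n+'1.pkl','rb'));b=cam(n)
    p=proj(a,[478,31,136]);q=proj(a,[478,31,131]);x,y=p.round().astype(int)
    g=lambda d:cv2.resize(cv2.cvtColor(d['img'],cv2.COLOR_BGR2GRAY),None,fx=8,fy=8,interpolation=cv2.INTER_CUBIC)
    A=g(a)[8*(y-8):8*(y+8),8*(x-11):8*(x+11)];B=g(b)[8*(y-14):8*(y+14),8*(x-14):8*(x+14)]
    m=cv2.matchTemplate(B,A,cv2.TM_CCOEFF_NORMED);_,s,_,l=cv2.minMaxLoc(m)
    dx,dy=l[0]/8-3,l[1]/8-6
    print(n,'score',round(s,3),'shift',dx,dy,'lift mm',round(dy/(p[1]-q[1])*5,1))
E
python3 lift.py; python3 -m creep '[[0,3,0,0,0,-1.5,0.45],[0,3,0,0,0,-1.5,0.45],[0,3,0,0,0,-1.5,0.45],[0,3,0,0,0,-1.5,0.45]]'; python3 st.py; python3 lift.py
```

```text
side score 0.946 shift 0.125 0.25 lift mm -0.9
scene score 0.993 shift 0.0 0.0 lift mm -0.0
time_s: 11.72
ee_pos: [556.6, -52.8, 145.3]
orientation: [0.394, 0.919, -0.0, 0.0]
wrist_force: [-3.7, -1.9, 0.8]
opening: 46.8
grasp_force: 2.1
r 114.9 knobturn~ 0.708 tangent err deg 0.42 F tool [ 1.2 -3.9 -0.8] Tz [-0.44  0.83  0.  ] j6 0.72
side score 0.954 shift 0.125 0.0 lift mm -0.0
scene score 0.994 shift 0.0 0.0 lift mm -0.0
```

```bash
python3 -m creep '[[0,3,0,0,0,-1.5,0.45],[0,3,0,0,0,-1.5,0.45],[0,3,0,0,0,-1.5,0.45],[0,3,0,0,0,-1.5,0.45],[0,3,0,0,0,-1.5,0.45],[0,3,0,0,0,-1.5,0.45]]'; python3 st.py; python3 lift.py
```

```text
time_s: 12.58
ee_pos: [569.0, -39.6, 145.3]
orientation: [0.321, 0.947, -0.0, 0.0]
wrist_force: [-2.6, -3.2, 1.8]
opening: 47.2
grasp_force: 2.3
r 115.1 knobturn~ 0.866 tangent err deg 0.39 F tool [ 0.1 -4.1 -1.8] Tz [-0.72  0.59  0.01] j6 0.58
side score 0.972 shift 0.0 -0.125 lift mm 0.4
scene score 0.992 shift 0.0 0.0 lift mm -0.0
```

```bash
python3 -m creep '[[0,3,0,0,0,-1.5,0.45],[0,3,0,0,0,-1.5,0.45],[0,3,0,0,0,-1.5,0.45],[0,3,0,0,0,-1.5,0.45],[0,3,0,0,0,-1.5,0.45]]'; python3 st.py; python3 lift.py
```

```text
time_s: 13.3
ee_pos: [575.9, -29.0, 145.4]
orientation: [0.259, 0.966, -0.002, -0.001]
wrist_force: [-7.0, -8.9, 5.9]
opening: 46.7
grasp_force: 5.5
r 114.8 knobturn~ 0.976 tangent err deg 1.52 F tool [  1.6 -11.3  -5.8] Tz [-1.79  1.45 -0.05] j6 0.48
side score 0.973 shift 0.0 -0.125 lift mm 0.4
scene score 0.979 shift 0.0 0.0 lift mm -0.0
```

```bash
python3 -m creep '[[0,2,0,0,0,-1,0.45],[0,2,0,0,0,-1,0.45],[0,2,0,0,0,-1,0.45]]'; python3 st.py; python3 lift.py
```

```text
time_s: 13.78
ee_pos: [578.4, -24.5, 146.0]
orientation: [0.234, 0.972, -0.003, -0.001]
wrist_force: [-7.9, -10.9, 8.9]
opening: 47.1
grasp_force: 6.1
r 114.7 knobturn~ 1.021 tangent err deg 1.89 F tool [  2.1 -13.4  -8.9] Tz [-2.04  1.7  -0.07] j6 0.43
side score 0.975 shift 0.0 -0.25 lift mm 0.9
scene score 0.969 shift -0.125 -0.125 lift mm 0.6
```

```bash
python3 -m creep '[[0,2,-0.5,0,0,-1,0.45],[0,2,-0.5,0,0,-1,0.45],[0,2,-0.5,0,0,-1,0.45],[0,2,-0.5,0,0,-1,0.45]]'; python3 st.py; python3 lift.py
```

```text
time_s: 14.38
ee_pos: [582.7, -16.7, 147.4]
orientation: [0.199, 0.98, -0.002, -0.0]
wrist_force: [-4.5, -9.2, 2.5]
opening: 47.0
grasp_force: 5.0
r 115.1 knobturn~ 1.098 tangent err deg 1.49 F tool [  0.6 -10.2  -2.4] Tz [-1.72  0.89 -0.03] j6 0.37
side score 0.974 shift 0.0 -0.75 lift mm 2.6
scene score 0.959 shift -0.125 -0.5 lift mm 2.4
```

```bash
python3 -m creep '[[0,2,-0.4,0,0,-1,0.45],[0,2,-0.4,0,0,-1,0.45],[0,2,-0.4,0,0,-1,0.45],[0,2,-0.4,0,0,-1,0.45],[0,2,-0.4,0,0,-1,0.45]]'; python3 st.py; python3 lift.py
```

```text
time_s: 15.1
ee_pos: [586.7, -7.2, 149.0]
orientation: [0.156, 0.988, -0.002, -0.0]
wrist_force: [-2.8, -8.1, 0.2]
opening: 46.7
grasp_force: 4.6
r 115.2 knobturn~ 1.187 tangent err deg 1.38 F tool [ 0.1 -8.6 -0.1] Tz [-1.68  0.68 -0.01] j6 0.3
side score 0.973 shift 0.0 -1.125 lift mm 3.9
scene score 0.963 shift 0.0 -0.75 lift mm 3.5
```

```bash
python3 -m creep '[[0,2,-0.3,0,0,-1,0.45],[0,2,-0.3,0,0,-1,0.45],[0,2,-0.3,0,0,-1,0.45],[0,2,-0.3,0,0,-1,0.45],[0,2,-0.3,0,0,-1,0.45],[0,2,0,0,0,-1,0.45],[0,2,0,0,0,-1,0.45]]'; python3 st.py; python3 lift.py
```

```text
time_s: 16.08
ee_pos: [591.3, 7.7, 150.8]
orientation: [0.095, 0.995, -0.0, 0.001]
wrist_force: [-0.3, -4.1, -0.3]
opening: 47.1
grasp_force: 2.2
r 115.7 knobturn~ 1.323 tangent err deg 0.66 F tool [-0.5 -4.   0.3] Tz [-0.93  0.03  0.04] j6 0.2
side score 0.953 shift 0.125 -1.375 lift mm 4.8
scene score 0.95 shift 0.125 -1.0 lift mm 4.7
```

```bash
python3 -m creep '[[0,2,0,0,0,-1,0.45],[0,2,0,0,0,-1,0.45],[0,2,0,0,0,-1,0.45],[0,2,0,0,0,-1,0.45]]'; python3 st.py; python3 lift.py
```

```text
time_s: 16.68
ee_pos: [592.7, 15.7, 150.7]
orientation: [0.061, 0.998, -0.0, 0.001]
wrist_force: [1.6, -5.2, -0.5]
opening: 46.6
grasp_force: 2.4
r 115.7 knobturn~ 1.393 tangent err deg 0.65 F tool [-2.3 -4.9  0.5] Tz [-0.99 -0.31  0.05] j6 0.15
side score 0.871 shift 0.125 -1.25 lift mm 4.3
scene score 0.892 shift 0.25 -0.875 lift mm 4.1
```

```bash
python3 -m creep '[[0,2,0,0,0,-1,0.45],[0,2,0,0,0,-1,0.45],[0,1,0,0,0,-0.5,0.45],[0,1,0,0,0,-0.5,0.45],[0,1,0,0,0,-0.5,0.45]]'; python3 st.py; python3 lift.py
```

```text
time_s: 17.4
ee_pos: [593.4, 22.7, 150.9]
orientation: [0.03, 1.0, -0.0, 0.001]
wrist_force: [2.5, -4.6, -1.2]
opening: 46.7
grasp_force: 2.4
r 115.7 knobturn~ 1.454 tangent err deg 0.66 F tool [-2.8 -4.4  1.2] Tz [-1.   -0.42  0.03] j6 0.1
side score 0.764 shift 0.0 -1.375 lift mm 4.8
scene score 0.827 shift 0.375 -0.875 lift mm 4.1
```

```bash
python3 -m creep '[[0,1,0,0,0,-0.5,0.45],[0,1,0,0,0,-0.5,0.45],[0,1,0,0,0,-0.5,0.45],[0,0,0,0,0,0,0.45]]'; python3 st.py; python3 lift.py
```

```text
time_s: 18.0
ee_pos: [593.4, 26.2, 150.8]
orientation: [0.017, 1.0, 0.0, 0.0]
wrist_force: [2.2, -4.0, -0.4]
opening: 47.5
grasp_force: 1.6
r 115.5 knobturn~ 1.484 tangent err deg 0.43 F tool [-2.3 -3.9  0.4] Tz [-0.67 -0.45  0.08] j6 0.08
side score 0.728 shift 0.0 -1.625 lift mm 5.6
scene score 0.794 shift 0.375 -0.875 lift mm 4.1
```

```bash
python3 -m creep '[[0,1,0,0,0,-0.5,0.45],[0,1,0,0,0,-0.5,0.45],[0,1,0,0,0,-0.5,0.45]]'; python3 st.py; python3 lift.py
```

```text
time_s: 18.48
ee_pos: [592.8, 29.3, 150.7]
orientation: [0.004, 1.0, 0.0, -0.0]
wrist_force: [2.4, -2.8, -0.8]
opening: 47.2
grasp_force: 1.3
r 114.8 knobturn~ 1.511 tangent err deg 0.39 F tool [-2.4 -2.8  0.8] Tz [-0.49 -0.33  0.  ] j6 0.06
side score 0.705 shift 0.0 -1.625 lift mm 5.6
scene score 0.763 shift 0.375 -0.75 lift mm 3.5
```

```bash
python3 -m creep '[[0,1,0,0,0,-0.5,0.45],[0,1,0,0,0,-0.5,0.45]]'; python3 st.py; python3 lift.py
```

```text
time_s: 18.82
ee_pos: [592.4, 31.5, 150.6]
orientation: [-0.005, 1.0, 0.001, -0.001]
wrist_force: [-0.6, 0.6, -0.6]
opening: 46.9
grasp_force: 0.1
r 114.4 knobturn~ 1.53 tangent err deg 0.29 F tool [0.6 0.6 0.6] Tz [-0.01  0.01  0.05] j6 0.04
side score 0.686 shift 0.0 -1.25 lift mm 4.3
scene score 0.739 shift 0.375 -0.5 lift mm 2.4
```

```bash
python3 -m creep '[[0,0,0,0,0,0,0.45],[0,0,0,0,0,0,0.45]]'; python3 st.py; python3 lift.py; python3 -m creep '[[0,1,0,0,0,-0.5,0.45],[0,1,0,0,0,-0.5,0.45],[0,1,0,0,0,-0.5,0.45]]'; python3 st.py; python3 lift.py
```

```text
time_s: 19.18
ee_pos: [593.0, 31.1, 150.8]
orientation: [-0.004, 1.0, 0.0, -0.0]
wrist_force: [0.8, 0.7, -0.1]
opening: 46.8
grasp_force: 0.0
r 115.0 knobturn~ 1.527 tangent err deg 0.46 F tool [-0.8  0.7  0.1] Tz [-0.03 -0.01  0.02] j6 0.04
side score 0.583 shift -0.125 1.625 lift mm -5.6
scene score 0.596 shift 0.25 1.125 lift mm -5.3
time_s: 19.65
ee_pos: [592.9, 34.0, 150.8]
orientation: [-0.018, 1.0, 0.0, -0.0]
wrist_force: [0.4, -1.3, -0.2]
opening: 47.3
grasp_force: 0.0
r 115.0 knobturn~ 1.552 tangent err deg 0.55 F tool [-0.4 -1.3  0.2] Tz [0.02 0.02 0.02] j6 0.02
side score 0.539 shift -0.125 1.5 lift mm -5.2
scene score 0.542 shift 0.25 1.0 lift mm -4.7
```

```bash
python3 -m creep '[[0,0,0,0,0,0,0.35],[0,0,-8,0,0,0,0.35],[0,0,-15,0,0,0,0.35],[0,0,-25,0,0,0,0.35],[0,0,-40,0,0,0,0.35],[0,0,-50,0,0,0,0.35],[50,0,0,0,0,0,0.35],[50,0,0,0,0,0,0.35],[50,0,0,0,0,0,0.35],[0,0,0,0,0,0,0.35],[0,0,0,0,0,0,0.35]]'; python3 st.py; python3 lift.py
python3 - <<'E'
from h import *
o=[]
for n in('scene','side'):
    d=cam(n);x,y=proj(d,[550,30,130]).astype(int);x0,y0=x-65,max(y-75,0);print(n,x0,y0)
    o.append(cv2.resize(d['img'][y0:y0+150,x0:x0+130],None,fx=3,fy=3,interpolation=cv2.INTER_CUBIC))
cv2.imwrite('pics/f.png',np.hstack(o))
E
```

```text
time_s: 21.12
ee_pos: [444.0, 28.7, 290.3]
orientation: [-0.017, 1.0, 0.0, 0.002]
wrist_force: [-0.2, 0.0, 0.5]
opening: 55.5
grasp_force: 0.0
r 34.0 knobturn~ -1.549 tangent err deg 178.18 F tool [ 0.2  0.  -0.5] Tz [-0.03 -0.06  0.02] j6 0.03
side score 0.917 shift -0.125 1.125 lift mm -3.9
scene score 0.762 shift -0.625 1.375 lift mm -6.5
scene 263 115
side 258 114
```

View pics/f.png

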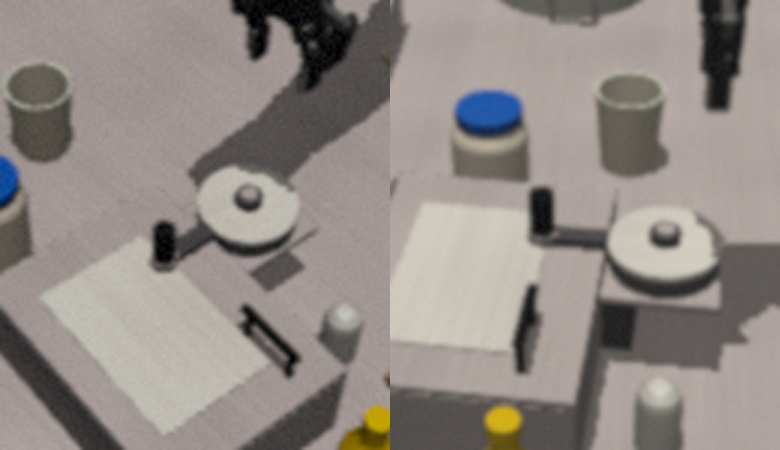

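The pictures show the lid shut, with the knob over it at about (163,243) in the scene half and (541,212) in the side half. The side view puts the hub 3.9 mm lower than parked, so the handle is in the notch. The bystanders in view look unmoved and the hand is clear.

```bash
python3 -c "
from station import manip
print(manip.job_done())"
```

```text
the job is handed in; nothing more can be done
None
```

The lid was pushed shut slowly, the latch handle swung over it and dropped into the notch (about 4 mm below parked, at roughly 1.6 rad), the hand is clear, and the job was handed in at about 21 s of the 64 s allowed.

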